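Fit the filter panel, then hold the inspection flap open at the index mark

TASK

Take the filter panel out of its wooden stand and slide it down into the slot of the grey air-cleaner housing until its black cap sits flush on the top, then let go of it. Then lift the housing's hinged inspection flap by its loop handle until it is level with the index arm on the quadrant beside it (same angle), and hold it there for the inspector: the flap falls shut if released, so finish while still holding it with the gripper. Do not shift the index arm, the flashlight, the screw box or the green case.

Things in the scene. Friction and masses are not known exactly. Their poses are not given: they have to be found in the camera images.
- housing: grey sheet-metal air-cleaner box fixed to the table, 140 (x) x 195 (y) x 85 high; origin under its centre on the table, x = away from the robot at yaw 0, y = left, z up. The slot is in the top near its right (-y) side, the flap covers the rest of the top, the quadrant plate with the index arm stands on its left (+y) side
- slot (a point): centre of the slot mouth, level with the housing's top face (z = 85 in the housing frame); 113 long along the housing's x and 13 wide along its y, with a lead-in widening to 122 x 22 at the top; closed below by guides, more than 79 deep. The point's axes are the housing's axes
- panel: loose pleated filter panel, 0.25 kg, upright in the stand: slab 110 (x) x 10 (y) x 79 high, on it a black cap 130 x 28 x 8, on the cap a black grip tab 50 (x) x 14 (y) x 40 high; 127 high in all; origin under the centre of its lower edge. Pinch the tab across its 14 mm, 111 above the origin. Fits the slot either way round
- panel_cap (a point): centre of the underside of the panel's cap, 79 above the panel's origin; it comes to the slot point when the panel is home
- stand: wooden stand fixed to the table, 150 (x) x 70 (y), origin under its centre; the panel stands on its base at 14 above the table, between posts that rise to 44 above the table; lift the panel straight up by at least 35 to clear them
- flap_bar (a point): middle of the crossbar of the flap's loop handle: round steel bar, 12 in diameter, parallel to the hinge, 185 from the hinge axis in the flap's plane; 55 of free space between bar and flap edge, 82 clear between the loop's side arms. Site axes: y along the bar, -x from the hinge axis to the bar, z normal to the flap
- flap (a joint): angle of the flap (rad): 0 closed and level, grows as the front edge with the loop handle rises. The hinge axis is parallel to the housing's y, at x = +62, z = 88 in the housing frame; the flap's middle is at y = +30. Flap 128 x 124 x 4, about 0.5 kg, free hinge without stay, limit 1.4
- index (a joint): angle of the index arm (rad), same axis, zero and direction as the flap: the flap is at the mark when both angles are equal. Stiff friction joint, set somewhere between 0.35 and 0.8
- index_flag (a point): middle of the 34 wide cross flag at the tip of the dark index arm, 110 from the same hinge axis, at y = +120 in the housing frame. The arm's tip and flag show the wanted elevation and reach up to 170 above the table: carry the panel over or round them. Site axes as for the flap
- flashlight: dark green flashlight, 187 long and 49 thick, lying on the table near the robot; leave alone
- screw_box: clear plastic box of screws, 62 x 98 x 38, lying behind the work; leave alone
- green_case: small green plastic case, 73 x 100 x 41, lying behind the work; leave alone

How it is judged:
On the way:
1. the filter panel is home in the slot, its cap on the housing's top, and let go, with the flap still down (horizontal distance between panel_cap and slot below 0.005 m and z of panel_cap in the frame of slot between -0.004 and 0.003 m and angle between the x axis of panel and the x axis of housing, either way round below 0.06 rad and angle between the z axis of panel and the z axis of housing, either way round below 0.05 rad and contact force between the fingers and panel below 0.2 N and value of joint flap below 0.15 rad), for 0.2 s.
At the end, for the whole second after the job is handed in: The panel is home in the slot (cap within 3 mm of the housing's top, centred within 5 mm, upright and aligned); the flap is within 0.08 rad of the index arm's angle, at rest, carried by the gripper's fingers (contact over 0.8 N) and touched by none of the loose things (horizontal distance between panel_cap and slot below 0.005 m and z of panel_cap in the frame of slot between -0.004 and 0.003 m and angle between the x axis of panel and the x axis of housing, either way round below 0.06 rad and angle between the z axis of panel and the z axis of housing, either way round below 0.05 rad and angle between the x axis of flap_bar and the x axis of index_flag, either way round below 0.08 rad and velocity of joint flap between -0.05 and 0.05 rad/s and contact force between the fingers and flap above 0.8 N and contact force between flap and panel below 0.1 N and contact force between flap and flashlight below 0.1 N and contact force between flap and screw_box below 0.1 N and contact force between flap and green_case below 0.1 N); the arm keeps its last pose, push and grip.
It fails at once if the index arm is shifted by more than 8 mm at its flag (distance of index_flag from where it was at the start of the episode above 0.008 m).
It fails at once if the flashlight is shifted by more than 20 mm (distance of flashlight from where it was at the start of the episode above 0.02 m).
It fails at once if the screw box is shifted by more than 20 mm (distance of screw_box from where it was at the start of the episode above 0.02 m).
It fails at once if the green case is shifted by more than 20 mm (distance of green_case from where it was at the start of the episode above 0.02 m).
It also fails if it takes over 64 s, if anything falls off the work surface, if the arm or the gripper's body presses on something with over 40 N, if the wrist force passes 120 N, or if a joint passes its speed limit or range.

ROBOT

A 6-joint arm with a two-finger parallel gripper is mounted at the origin on a cart in front of the work surface, level with it; the furniture and walls round the work are solid. World frame = base frame: x ahead of the robot, y to its left, z up, the work surface at z = 0. Lengths are in m, angles in rad, forces in N, time in s.
With the tool pointing down it reaches from about 0.425 to 0.95 m from the base axis. Payload 3.5 kg.
Tool frame: the origin (TCP) lies on the centre line of the jaws, within the pads' length; the fingertips stand 25 mm ahead of it and the grasp point (between the pads) lies 6 mm ahead of it (arm.tip_extent is the distance from the TCP to the fingertips, in m); z points along the fingers, y is the line along which they close (so a half turn about z gives the same grasp; the last joint's range is limited). The gripper opens to 85 mm and grips with 20 to 120 N. Pads are 22 mm wide; open, the fingers measure 114 mm over their backs; the gripper's body (76 mm by 85 mm) begins 54 mm behind the grasp point. The pads swing forward as they close: fully open they stand 13 mm farther back than shut.
Start: joints at [0.994, 0.286, 1.577, -0, 1.279, -0.15], TCP at [0.279, 0.614, 0.256] pointing down, gripper open.
Joint ranges: [-2.77, 2.77], [-0.9, 2.22], [0.21, 2.48], [-1.53, 4.67], [0.24, 2.81], [-2.84, 2.84]. Speed limits (rad/s): [2.79, 2.79, 3.14, 3.14, 3.14, 3.14].

INTERFACE

Orientations are given as [roll, pitch, yaw] about the fixed x, y, z axes, in that order (R = Rz(yaw) Ry(pitch) Rx(roll)).
In Python, from workcell import arm gives the robot as it stands.
- The arm moves only by the tool step_arm, never from a script. Its argument "series" is a list of rows, each an object with "slide": the shift along the tool's x, y, z in m, a list of three; "twist": the turn, a rotation vector about the tool's x, y, z in degrees, a list of three; "hand": the closure, from 0 (fully open) to 1 (shut). In form: [{"slide": [tx, ty, tz], "twist": [ax, ay, az], "hand": hand}, ...]. A call has 1 to 20 rows; each row is the pose to reach, as a shift and turn from the pose commanded when the call began, along the tool's axes at that moment; what a row does not reach only later rows make up. A row lasts 1/8 s, in which the tool goes at most 62.5 mm and 10.7 degrees, less where a joint would pass 70% of its speed; a pose out of reach is approached as far as the arm can. A call with a gripper value outside its range is refused whole. The fingers move at their own pace and stop on an object; "grip_force" is the grip in N (left out, the last holds). Time passes only in rows, so rows that repeat a pose let the fingers close. It gives the time, the measured TCP pose, the force, the opening and the grip force at its end, in the units of the state.
- arm.state(): the state, without advancing time (a new reading comes with each control period).
- arm.capture(name): name is "scene" or "top" or "wrist"; returns the picture (480x640x3 uint8, blue, green, red); there is no depth.
- arm.camera_params(name): a dict with "camera_matrix" (3x3 intrinsics, pixels), "extrinsics" (4x4, takes a point from world to camera coordinates); the wrist camera has in their place "hand_eye" (4x4, takes a point from camera to tool coordinates, whose origin is the TCP and whose axes are the flange's). Camera axes: x right, y down, z forward; pixel columns grow to the right and rows downward; lengths in m; the calibration is good to about 2 mm. A picture is of the moment at which its call begins: read the wrist's pose just before it. camera_params takes no time and is no camera call.
- arm.finish_job(): hands the job in; it is judged then, once.
The state is a dict: "clock": time; "q": joint angles; "joint_vel": joint speeds; "tau": joint torques, N m; "position": TCP position; "orientation": TCP orientation; "contact_force": force on the tool from outside, world axes, zero at the start; "torque": the same for the moment, N m; "finger_gap": finger opening in m; "finger_force": force on a finger pad.
Only numpy, scipy, OpenCV 4.12 (cv2) and the standard library are available. Lean on these libraries where they do the work, as an engineer would, in place of code of your own. Each camera call takes 0.05 s, during which the arm holds its last target. There are 200 camera calls.

## Working session

There is one attempt and no reset: what is moved stays moved. The work goes in short steps, Python scripts to look and compute and a tool call to move; the robot and the scene stay as the last step left them, time stands still between calls to the robot, and variables do not carry over. Pictures are saved under pics/ and viewed, at most 10 in all, crops included, and the job is handed in when it is done.

Besides the shell and the picture viewer there is one more tool, called after "Emit:" as name(argument=value, ...) on one line, values as JSON. step_arm: Moves the arm, as the interface text tells. Its arguments: {"type":"object","properties":{"series":{"type":"array"},"grip_force":{"type":"number"}},"required":["series"]}

```bash
mkdir -p pics; python3 - <<'E'
from workcell import arm
import cv2,numpy as np
np.set_printoptions(precision=4,suppress=True)
for n in("scene","top"):
    cv2.imwrite(f"pics/{n}0.png",arm.capture(n)); p=arm.camera_params(n); print(n,p["camera_matrix"],p["extrinsics"])
print(arm.camera_params("wrist")); print(arm.state(), arm.tip_extent)
E
```

```text
scene [[505.503    0.     317.1826]
 [  0.     505.503  241.1499]
 [  0.       0.       1.    ]] [[ 0.8327 -0.5535 -0.013  -0.5084]
 [-0.2412 -0.3415 -0.9084  0.1986]
 [ 0.4984  0.7596 -0.4179  0.9238]
 [ 0.      0.      0.      1.    ]]
top [[565.1846   0.     313.1962]
 [  0.     565.1846 249.4853]
 [  0.       0.       1.    ]] [[ 0.0264 -0.9996  0.0085 -0.0369]
 [-0.9807 -0.0276 -0.1936  0.5793]
 [ 0.1937 -0.0032 -0.9811  1.3154]
 [ 0.      0.      0.      1.    ]]
{'camera_matrix': array([[362.252 ,   0.    , 327.0578],
       [  0.    , 362.252 , 248.8166],
       [  0.    ,   0.    ,   1.    ]]), 'hand_eye': array([[ 0.001 , -0.9614, -0.2753,  0.0695],
       [ 1.    ,  0.0009,  0.0003,  0.0007],
       [-0.    , -0.2753,  0.9614, -0.118 ],
       [ 0.    ,  0.    ,  0.    ,  1.    ]])}
{'clock': 0.1, 'q': array([ 0.994 ,  0.2871,  1.578 ,  0.    ,  1.2786, -0.15  ]), 'joint_vel': array([ 0.0022, -0.0011, -0.0029, -0.0007, -0.0007,  0.0008]), 'tau': array([ -0.    , -40.7304, -29.3698,  -0.0002,   0.0034,   0.    ]), 'position': array([0.2791, 0.614 , 0.2551]), 'orientation': array([-3.1395, -0.0003,  2.7148]), 'contact_force': array([-0.0894, -0.1   ,  0.1419]), 'torque': array([ 0.0009, -0.0466, -0.0092]), 'finger_force': 0.0, 'finger_gap': 0.08593332397468571} 0.025
```

View pics/scene0.png

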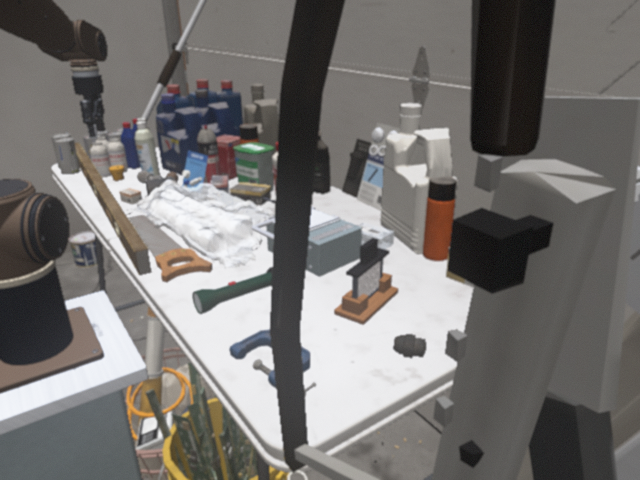

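View pics/top0.png

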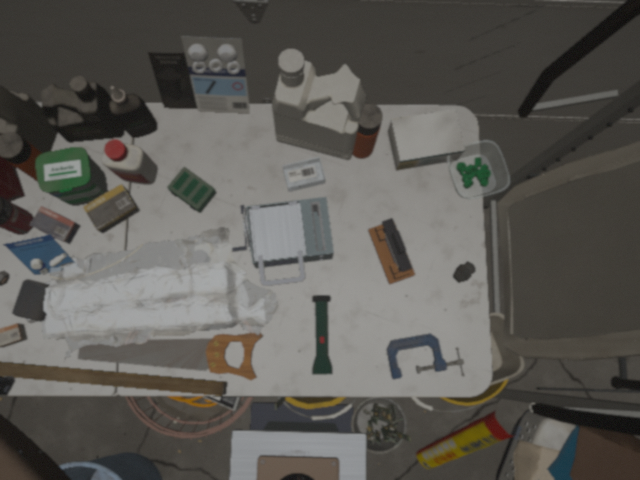

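The scene view shows the stand and panel at about (367,285) and the housing at (335,245), partly hidden by a post. The top view shows the housing at about (288,232) with the slot side at (318,230), the loop bar at (282,280), the stand at (391,250) and the flashlight at (321,335).

```bash
cat > h.py <<'E'
from workcell import arm
import cv2,numpy as np
from scipy.spatial.transform import Rotation as R
np.set_printoptions(precision=4,suppress=True)
def cam(n,st=None):
    p=arm.camera_params(n);K=p["camera_matrix"]
    if n=="wrist":
        T=np.eye(4);T[:3,:3]=R.from_euler("xyz",st["orientation"]).as_matrix();T[:3,3]=st["position"]
        return K,T@p["hand_eye"]
    return K,np.linalg.inv(p["extrinsics"])
def plane(c,uv,z):
    K,T=c;d=T[:3,:3]@np.linalg.solve(K,[uv[0],uv[1],1.]);return T[:3,3]+d*(z-T[2,3])/d[2]
def tri(cs,uvs):
    A=np.zeros((3,3));b=np.zeros(3)
    for (K,T),uv in zip(cs,uvs):
        d=T[:3,:3]@np.linalg.solve(K,[uv[0],uv[1],1.]);d/=np.linalg.norm(d);M=np.eye(3)-np.outer(d,d);A+=M;b+=M@T[:3,3]
    return np.linalg.solve(A,b)
def proj(c,P):
    K,T=c;q=np.linalg.inv(T)@np.append(P,1);q=K@q[:3];return q[:2]/q[2]
def rel(st,P,Rt):
    "tool-frame slide and twist (deg) from state pose to P,Rt"
    R0=R.from_euler("xyz",st["orientation"]);return R0.inv().apply(P-st["position"]),(R0.inv()*Rt).as_rotvec(degrees=True)
E
python3 - <<'E'
from h import *
t=cv2.imread("pics/top0.png")[185:300,232:424]
cv2.imwrite("pics/topc.png",cv2.resize(t,None,fx=4,fy=4,interpolation=cv2.INTER_CUBIC))
s=cv2.imread("pics/scene0.png")[210:330,270:420]
cv2.imwrite("pics/scenec.png",cv2.resize(s,None,fx=5,fy=5,interpolation=cv2.INTER_CUBIC))
c=cam("top")
for n,uv,z in [("housing",(288,230),.085),("stand",(391,250),.014),("tab",(397,243),.14),("bar",(282,280),.09),("flash",(321,335),.02)]:print(n,plane(c,uv,z))
E
```

```text
housing [0.6204 0.0405 0.085 ]
stand [ 0.5927 -0.2162  0.014 ]
tab [ 0.5842 -0.2119  0.14  ]
bar [0.4987 0.0502 0.09  ]
flash [ 0.3769 -0.0456  0.02  ]
```

View pics/topc.png

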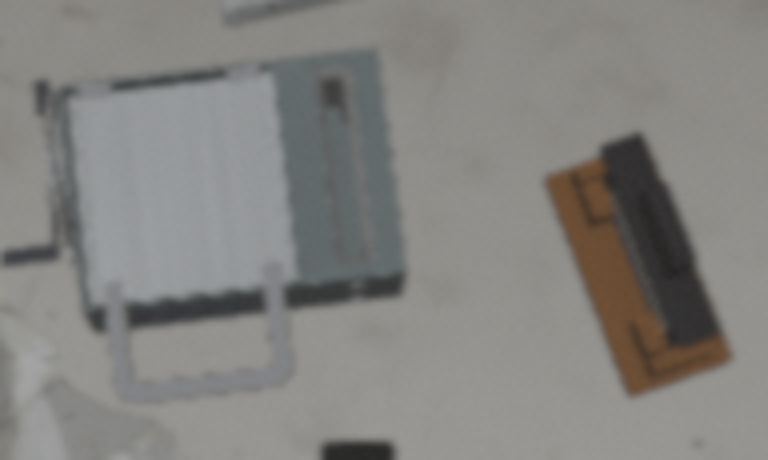

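Next I'll move the wrist camera over the stand. The panel yaw is about 0.36 and the housing yaw about 0.1.

```bash
python3 - <<'E'
from h import *
print(rel(arm.state(),np.array([.57,-.18,.33]),R.from_euler("xyz",[np.pi,0,.36])))
E
```

```text
(array([-0.5935, -0.6025, -0.0739]), array([ -0.0819,   0.1327, 134.9186]))
```

Emit:
step_arm(series=[{"slide": [0, 0, -0.06], "twist": [0, 0, 0], "hand": 0.3}, {"slide": [-0.593, -0.602, -0.074], "twist": [0, 0, 135], "hand": 0.3}, {"slide": [-0.593, -0.602, -0.074], "twist": [0, 0, 135], "hand": 0.3}, {"slide": [-0.593, -0.602, -0.074], "twist": [0, 0, 135], "hand": 0.3}, {"slide": [-0.593, -0.602, -0.074], "twist": [0, 0, 135], "hand": 0.3}, {"slide": [-0.593, -0.602, -0.074], "twist": [0, 0, 135], "hand": 0.3}, {"slide": [-0.593, -0.602, -0.074], "twist": [0, 0, 135], "hand": 0.3}, {"slide": [-0.593, -0.602, -0.074], "twist": [0, 0, 135], "hand": 0.3}, {"slide": [-0.593, -0.602, -0.074], "twist": [0, 0, 135], "hand": 0.3}, {"slide": [-0.593, -0.602, -0.074], "twist": [0, 0, 135], "hand": 0.3}, {"slide": [-0.593, -0.602, -0.074], "twist": [0, 0, 135], "hand": 0.3}, {"slide": [-0.593, -0.602, -0.074], "twist": [0, 0, 135], "hand": 0.3}, {"slide": [-0.593, -0.602, -0.074], "twist": [0, 0, 135], "hand": 0.3}, {"slide": [-0.593, -0.602, -0.074], "twist": [0, 0, 135], "hand": 0.3}, {"slide": [-0.593, -0.602, -0.074], "twist": [0, 0, 135], "hand": 0.3}, {"slide": [-0.593, -0.602, -0.074], "twist": [0, 0, 135], "hand": 0.3}, {"slide": [-0.593, -0.602, -0.074], "twist": [0, 0, 135], "hand": 0.3}, {"slide": [-0.593, -0.602, -0.074], "twist": [0, 0, 135], "hand": 0.3}])

```text
clock: 2.35
position: [0.5698, -0.1777, 0.3303]
orientation: [-3.141, 0.0, 0.36]
contact_force: [0.3, 0.2, -0.2]
finger_gap: 0.06
finger_force: 0.0
```

```bash
python3 - <<'E'
from h import *
import pickle
st=arm.state();pickle.dump(st,open("w1.pkl","wb"));cv2.imwrite("pics/w1.png",arm.capture("wrist"));print(st["position"],st["orientation"],st["clock"],st["finger_gap"])
E
```

```text
[ 0.5698 -0.1777  0.3303] [-3.1413  0.      0.3601] 2.35 0.059960212021263976
```

View pics/w1.png

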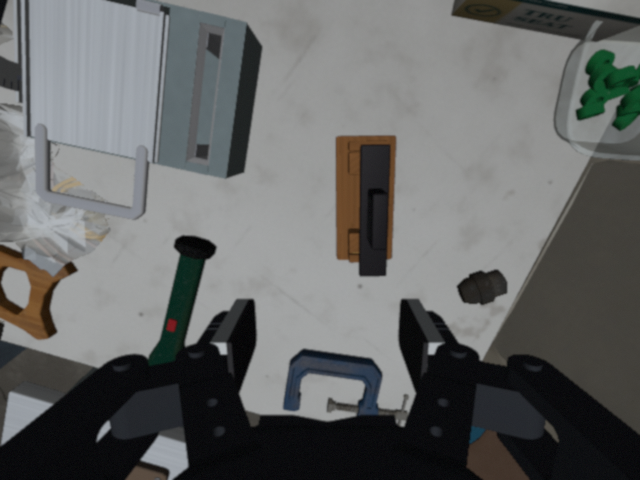

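The wrist view shows the cap and tab at about (374,210), the slot at (206,93), the bar at (92,208) and the flashlight at (185,300). I'll take a second view over the housing.

```bash
python3 - <<'E'
from h import *
print(rel(arm.state(),np.array([.59,.0,.31]),R.from_euler("xyz",[np.pi,0,.1])))
im=cv2.imread("pics/w1.png")
m=cv2.inRange(cv2.cvtColor(im,cv2.COLOR_BGR2GRAY)[130:290,330:410],0,62)
c=max(cv2.findContours(m,0,2)[0],key=cv2.contourArea)
r=cv2.minAreaRect(c);print(r,cv2.boxPoints(r)+[330,130])
E
```

```text
(array([ 0.0815, -0.1592,  0.0205]), array([-0.0015, -0.0094, 14.9083]))
((38.657188415527344, 79.29865264892578), (40.04332733154297, 131.82249450683594), 1.818302869796753) [[346.5542 274.5414]
 [350.737  142.7853]
 [390.7601 144.0559]
 [386.5774 275.812 ]]
```

Emit:
step_arm(series=[{"slide": [0.08, -0.16, 0.02], "twist": [0, 0, 15], "hand": 0.3}, {"slide": [0.08, -0.16, 0.02], "twist": [0, 0, 15], "hand": 0.3}, {"slide": [0.08, -0.16, 0.02], "twist": [0, 0, 15], "hand": 0.3}, {"slide": [0.08, -0.16, 0.02], "twist": [0, 0, 15], "hand": 0.3}, {"slide": [0.08, -0.16, 0.02], "twist": [0, 0, 15], "hand": 0.3}])

```text
clock: 3.02
position: [0.5885, -0.0006, 0.3107]
orientation: [3.141, -0.0, 0.099]
contact_force: [-0.4, 0.6, 0.2]
finger_gap: 0.0593
finger_force: 0.0
```

```bash
python3 - <<'E'
from h import *
import pickle
st=arm.state();pickle.dump(st,open("w2.pkl","wb"));cv2.imwrite("pics/w2.png",arm.capture("wrist"));print(st["position"],st["orientation"],st["clock"],st["joint_vel"])
E
```

```text
[ 0.5885 -0.0006  0.3107] [ 3.1409 -0.0004  0.0985] 3.025 [-0.0332  0.0023 -0.0055  0.0011 -0.0009  0.0004]
```

View pics/w2.png

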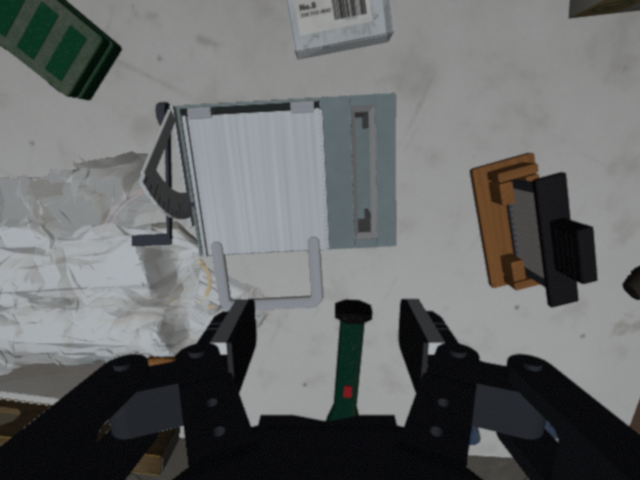

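The second view shows the slot rim spanning about (353..377, 107..238), the bar at (270,303), the flag at (152,240) and the cap at (556,240).

```bash
python3 - <<'E'
from h import *
import pickle
st1,st2=[pickle.load(open(f"w{i}.pkl","rb")) for i in(1,2)]
c1,c2=cam("wrist",st1),cam("wrist",st2);i1,i2=[cv2.imread(f"pics/w{i}.png") for i in(1,2)]
def teal(im):
    b,g,r=[x.astype(int) for x in cv2.split(im)];s=(b+g)/2-r;return ((s>9)*255).astype(np.uint8)
def rect(m,x0,y0,x1,y1,inv=False):
    k=m[y0:y1,x0:x1];k=255-k if inv else k
    c=max(cv2.findContours(k,0,2)[0],key=cv2.contourArea);r=cv2.minAreaRect(c);return np.array(r[0])+[x0,y0],r[1:],cv2.boxPoints(r)+[x0,y0]
for n,im,b,bh,c in [("1",i1,(165,5,275,185),(185,15,228,168),c1),("2",i2,(325,85,405,255),(343,98,388,246),c2)]:
    t=teal(im);s=rect(t,*b);h=rect(t,*bh,inv=True)
    print(n,"strip",s[0],s[1],"hole",h[0],h[1]);print(h[2]);print("hole world",[plane(c,p,.085) for p in h[2]],plane(c,h[0],.085))
# cap: second view
g=cv2.cvtColor(i2,cv2.COLOR_BGR2GRAY)
print("cap2",rect(cv2.inRange(g,0,50),530,165,600,310))
for im,(x,y) in((i1,(366,200)),(i1,(378,220)),(i1,(343,200)),(i2,(545,200)),(i2,(575,250))):print(im[y,x])
cv2.imwrite("pics/m.png",np.vstack([cv2.resize(i1[135:285,330:410],None,fx=3.5,fy=3.5,interpolation=2),]))
a=cv2.resize(i1[130:285,325:410],None,fx=3.5,fy=3.5,interpolation=2);b=cv2.resize(i2[160:315,465:605],None,fx=3.5,fy=3.5,interpolation=2)
cv2.imwrite("pics/m.png",np.hstack([a,b]));
E
```

```text
1 strip [195.3946  90.7843] ((83.08953857421875, 163.812255859375), 7.650651931762695) hole [204.2622  93.6403] ((26.282705307006836, 141.6836700439453), 6.340191841125488)
[[183.378  162.5976]
 [199.0244  21.7805]
 [225.1463  24.6829]
 [209.5    165.5   ]]
hole world [array([ 0.5706, -0.0269,  0.085 ]), array([ 0.6937, -0.0094,  0.085 ]), array([ 0.6996, -0.0316,  0.085 ]), array([ 0.5769, -0.0515,  0.085 ])] [ 0.6383 -0.0294  0.085 ]
2 strip [359.5 171. ] ((154.0, 69.0), 90.0) hole [363.4481 171.6954] ((135.013916015625, 25.532663345336914), 88.93909454345703)
[[349.434  104.4364]
 [374.9623 103.9637]
 [377.4621 238.9544]
 [351.9338 239.4272]]
hole world [array([ 0.6952, -0.0096,  0.085 ]), array([ 0.6978, -0.0321,  0.085 ]), array([ 0.5757, -0.0512,  0.085 ]), array([ 0.5728, -0.0264,  0.085 ])] [ 0.6385 -0.0294  0.085 ]
cap2 (array([559.8034, 239.1414]), ((131.95928955078125, 65.85506439208984), 85.2363510131836), array([[521.5103, 176.1241],
       [587.1379, 170.6552],
       [598.0966, 302.1586],
       [532.469 , 307.6276]]))
[37 34 34]
[35 32 33]
[ 44  73 107]
[25 23 24]
[8 7 9]
```

View pics/m.png

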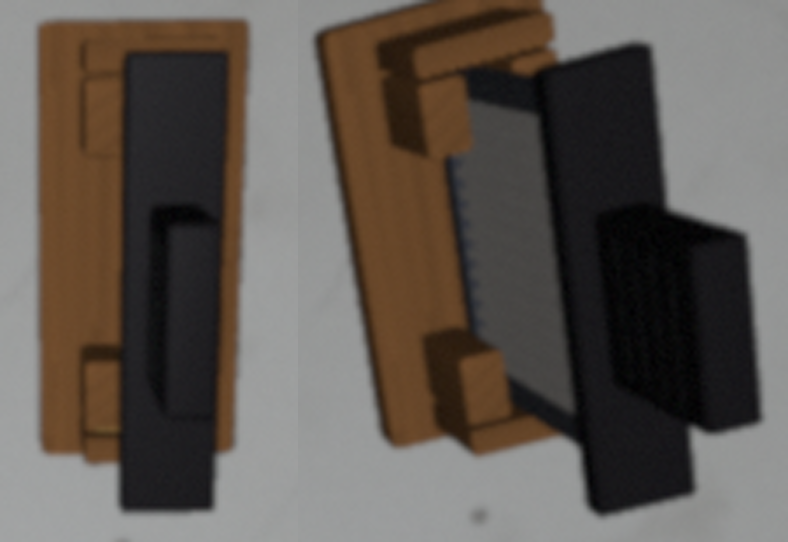

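```bash
python3 - <<'E'
from h import *
import pickle
st1,st2=[pickle.load(open(f"w{i}.pkl","rb")) for i in(1,2)]
c1,c2=cam("wrist",st1),cam("wrist",st2)
A=[(361.3,144.9),(389.9,144.9),(386.1,275.7),(359.6,275.7)];B=[(535.6,180.6),(564.1,172.9),(577.6,300),(550.7,306.6)]
P=np.array([tri([c1,c2],ab) for ab in zip(A,B)]);print(P,P.mean(0))
for c,q in((c1,A),(c2,B)):
    Q=np.array([plane(c,u,.101) for u in q]);d=Q[0]-Q[3]+Q[1]-Q[2];print(Q.mean(0),np.arctan2(d[1],d[0]),np.linalg.norm(d)/2,np.linalg.norm(Q[0]-Q[1]))
# tab top: crop1 (168,222)(215,222)?(165,418)(215,418); crop2 (695,250)(745,236)(758,420)(712,432)
T1=[(325+x/3.5,130+y/3.5) for x,y in((169,222),(165,418))];T2=[(465+(x-298)/3.5,160+y/3.5) for x,y in((695,252),(712,432))]
print([tri([c1,c2],ab) for ab in zip(T1,T2)])
# housing yaw: right edges of teal strip in w2
i2=cv2.imread("pics/w2.png");b,g,r=[x.astype(int) for x in cv2.split(i2)];s=(b+g)/2-r
rows=range(105,240,3);pts=[(max(np.where(s[y,360:410]>9)[0])+360.5,y) for y in rows]
W=np.array([plane(c2,p,.085) for p in pts]);f=np.polyfit(W[:,0],W[:,1],1);print("house yaw",np.arctan(f[0]),np.std(W[:,1]-np.polyval(f,W[:,0])),"right edge dist from slot",(f[0]*.6385+f[1]+.0294))
# strip inner slot edges
def edge(x0,x1):
    q=[]
    for y in range(112,232,2):
        d=np.abs(np.gradient(cv2.GaussianBlur(i2,(3,3),0)[y].astype(float).sum(1)))[x0:x1];k=np.argmax(d);q.append(plane(c2,(x0+k,y),.085))
    q=np.array(q);f=np.polyfit(q[:,0],q[:,1],1);return np.arctan(f[0]),np.std(q[:,1]-np.polyval(f,q[:,0]))
print(edge(346,356),edge(373,382))
print("bar",plane(c2,(270,303),.094),"flag",plane(c2,(152,240),.15))
E
```

```text
[[ 0.6469 -0.1819  0.1007]
 [ 0.6562 -0.2069  0.0983]
 [ 0.5365 -0.2548  0.098 ]
 [ 0.5275 -0.2289  0.0998]] [ 0.5918 -0.2181  0.0992]
[ 0.5919 -0.2177  0.101 ] 0.37606696645194077 0.12813581113487602 0.026358498479627006
[ 0.5923 -0.2168  0.101 ] 0.3762156992022447 0.12734795966236342 0.0251727846961485
[array([ 0.6123, -0.2024,  0.1434]), array([ 0.5674, -0.2209,  0.1413])]
house yaw 0.1506276978480073 9.844526243278405e-18 right edge dist from slot -0.029148102140817946
(np.float64(0.14305455187970817), np.float64(0.0008877092955306289)) (np.float64(0.1526377837174592), np.float64(0.0007968911455020221))
bar [0.5014 0.0485 0.094 ] flag [0.5728 0.1379 0.15  ]
```

```bash
python3 - <<'E'
from h import *
for z in(.22,.131):print(rel(arm.state(),np.array([.592,-.2175,z]),R.from_euler("xyz",[np.pi,0,.377])))
E
```

```text
(array([-0.0176,  0.2154,  0.0909]), array([  0.0402,  -0.0254, -16.044 ]))
(array([-0.0177,  0.2153,  0.1799]), array([  0.0402,  -0.0254, -16.044 ]))
```

Emit:
step_arm(series=[{"slide": [-0.018, 0.215, 0.09], "twist": [0, 0, -16], "hand": 0.4}, {"slide": [-0.018, 0.215, 0.09], "twist": [0, 0, -16], "hand": 0.4}, {"slide": [-0.018, 0.215, 0.09], "twist": [0, 0, -16], "hand": 0.4}, {"slide": [-0.018, 0.215, 0.09], "twist": [0, 0, -16], "hand": 0.4}, {"slide": [-0.018, 0.215, 0.09], "twist": [0, 0, -16], "hand": 0.4}, {"slide": [-0.018, 0.215, 0.09], "twist": [0, 0, -16], "hand": 0.4}, {"slide": [-0.018, 0.215, 0.12], "twist": [0, 0, -16], "hand": 0.4}, {"slide": [-0.018, 0.215, 0.15], "twist": [0, 0, -16], "hand": 0.4}, {"slide": [-0.018, 0.215, 0.17], "twist": [0, 0, -16], "hand": 0.4}, {"slide": [-0.018, 0.215, 0.18], "twist": [0, 0, -16], "hand": 0.4}, {"slide": [-0.018, 0.215, 0.18], "twist": [0, 0, -16], "hand": 0.4}])

```text
clock: 4.45
position: [0.5917, -0.2165, 0.1303]
orientation: [-3.141, 0.0, 0.377]
contact_force: [0.5, 0.4, -0.2]
finger_gap: 0.0513
finger_force: 0.0
```

```bash
python3 - <<'E'
from h import *
st=arm.state();im=arm.capture("wrist");print(st["position"],st["orientation"],st["clock"])
cv2.imwrite("pics/w3.png",im)
cv2.imwrite("pics/w3c.png",im[100:480,150:500])
E
```

```text
[ 0.5917 -0.2165  0.1303] [-3.1413  0.0002  0.3765] 4.45
```

View pics/w3c.png

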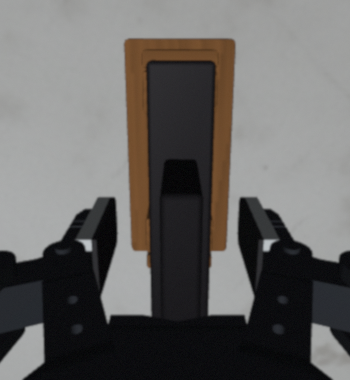

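The tab sits centred between the pads (crop x about 181 against 179). Closing and lifting.

Emit:
step_arm(grip_force=50, series=[{"slide": [0, 0, 0], "twist": [0, 0, 0], "hand": 1}, {"slide": [0, 0, 0], "twist": [0, 0, 0], "hand": 1}, {"slide": [0, 0, 0], "twist": [0, 0, 0], "hand": 1}, {"slide": [0, 0, 0], "twist": [0, 0, 0], "hand": 1}, {"slide": [0, 0, 0], "twist": [0, 0, 0], "hand": 1}, {"slide": [0, 0, 0], "twist": [0, 0, 0], "hand": 1}, {"slide": [0, 0, -0.02], "twist": [0, 0, 0], "hand": 1}, {"slide": [0, 0, -0.05], "twist": [0, 0, 0], "hand": 1}, {"slide": [0, 0, -0.1], "twist": [0, 0, 0], "hand": 1}, {"slide": [0, 0, -0.14], "twist": [0, 0, 0], "hand": 1}, {"slide": [0, 0, -0.14], "twist": [0, 0, 0], "hand": 1}, {"slide": [0, 0, -0.14], "twist": [0, 0, 0], "hand": 1}])

```text
clock: 6.0
position: [0.5906, -0.2162, 0.2684]
orientation: [-3.139, 0.002, 0.376]
contact_force: [-0.1, 0.2, -3.0]
finger_gap: 0.0131
finger_force: 49.5
```

```bash
python3 - <<'E'
from h import *
import pickle
st=arm.state();im=arm.capture("wrist");pickle.dump(st,open("w4.pkl","wb"));cv2.imwrite("pics/w4.png",im)
c=cam("wrist",st)
g=cv2.cvtColor(im,cv2.COLOR_BGR2GRAY);
print(st["position"],st["orientation"],st["clock"],st["finger_gap"],rel(st,np.array([.6385,-.0294,.25]),R.from_euler("xyz",[np.pi,0,.150])))
# cap far edge corners: bright->dark transition
for y in range(120,260,10):
    x=np.where(g[y,250:420]<50)[0]; print(y,(x.min()+250,x.max()+250) if len(x) else None)
E
```

```text
[ 0.5906 -0.2162  0.2684] [-3.1387  0.0023  0.3762] 6.0 0.013063707435361045 (array([ 0.1132, -0.1561,  0.0186]), array([-0.1507,  0.1483, 12.9596]))
120 None
130 None
140 None
150 None
160 (np.int64(310), np.int64(351))
170 (np.int64(295), np.int64(361))
180 (np.int64(295), np.int64(361))
190 (np.int64(295), np.int64(360))
200 (np.int64(295), np.int64(360))
210 (np.int64(296), np.int64(360))
220 (np.int64(296), np.int64(359))
230 (np.int64(296), np.int64(359))
240 (np.int64(296), np.int64(359))
250 (np.int64(297), np.int64(359))
```

```bash
python3 - <<'E'
from h import *
import pickle
st=pickle.load(open("w4.pkl","rb"));p=arm.camera_params("wrist");im=cv2.imread("pics/w4.png");g=cv2.cvtColor(im,cv2.COLOR_BGR2GRAY).astype(float)
c=(p["camera_matrix"],p["hand_eye"])
col=g[150:175,310:345].mean(1);print(col)
def sub(y):
    r=g[y,285:372];th=75
    a=np.where(r<th)[0];i,j=a[0],a[-1]
    return 285+i-(th-r[i])/(r[i-1]-r[i]),285+j+(th-r[j])/(r[j+1]-r[j])
for y in(172,190,210,230,250):
    l,r=sub(y);L,Rr=plane(c,(l,y),.0293),plane(c,(r,y),.0293);print(y,L[:2],Rr[:2],(L+Rr)[:2]/2,Rr[1]-L[1])
for y in (158,160,162):print(plane(c,(328,y),.0293))
E
```

```text
[88.0571 89.3429 90.4571 91.1714 91.5143 91.2286 87.6857 77.2857 70.5143
 65.0286 48.2571 29.4286 24.4857 30.4857 37.4286 43.3714 47.1143 48.6571
 48.7143 48.8    48.6857 48.2571 48.6571 48.4571 48.3143]
172 [ 0.0603 -0.0136] [0.0603 0.0138] [0.0603 0.0001] 0.02740083182356672
190 [ 0.0531 -0.0135] [0.0532 0.0138] [0.0532 0.0001] 0.027385697868227678
210 [ 0.045  -0.0135] [0.045  0.0139] [0.045  0.0002] 0.02739910105921336
230 [ 0.0366 -0.0135] [0.0366 0.0137] [0.0366 0.0001] 0.02727078855122274
250 [ 0.0279 -0.0135] [0.0279 0.0138] [0.0279 0.0002] 0.02728973489937363
[0.0657 0.0001 0.0293]
[0.0649 0.0001 0.0293]
[0.0642 0.0001 0.0293]
```

The panel is centred in the jaws. Carrying it over the slot.

Emit:
step_arm(series=[{"slide": [0.113, -0.156, -0.01], "twist": [-0.15, 0.15, 13], "hand": 1}, {"slide": [0.113, -0.156, -0.01], "twist": [-0.15, 0.15, 13], "hand": 1}, {"slide": [0.113, -0.156, -0.01], "twist": [-0.15, 0.15, 13], "hand": 1}, {"slide": [0.113, -0.156, -0.01], "twist": [-0.15, 0.15, 13], "hand": 1}, {"slide": [0.113, -0.156, -0.01], "twist": [-0.15, 0.15, 13], "hand": 1}, {"slide": [0.113, -0.156, 0.02], "twist": [-0.15, 0.15, 13], "hand": 1}, {"slide": [0.113, -0.156, 0.04], "twist": [-0.15, 0.15, 13], "hand": 1}, {"slide": [0.113, -0.156, 0.05], "twist": [-0.15, 0.15, 13], "hand": 1}, {"slide": [0.113, -0.156, 0.05], "twist": [-0.15, 0.15, 13], "hand": 1}, {"slide": [0.113, -0.156, 0.05], "twist": [-0.15, 0.15, 13], "hand": 1}])

```text
clock: 7.3
position: [0.64, -0.0306, 0.2215]
orientation: [3.139, -0.005, 0.149]
contact_force: [-0.0, -0.0, -0.9]
finger_gap: 0.0134
finger_force: 49.7
```

```bash
python3 - <<'E'
from h import *
st=arm.state();im=arm.capture("wrist");cv2.imwrite("pics/w5.png",im);print(st["position"],st["orientation"],st["clock"],st["contact_force"])
print(rel(st,np.array([.6385,-.0294,.195]),R.from_euler("xyz",[np.pi,0,.150])))
s=arm.capture("scene");cv2.imwrite("pics/s5.png",s)
a=cv2.resize(s[195:285,290:410],None,fx=4,fy=4,interpolation=2);b=im[20:380,180:480]
cv2.imwrite("pics/v5.png",np.hstack([a,b]))
E
```

```text
[ 0.64   -0.0306  0.2215] [ 3.1386 -0.0046  0.1488] 7.3 [-0.0429 -0.0329 -0.8997]
(array([-0.0014, -0.0015,  0.0265]), array([ 0.1701, -0.2654, -0.0671]))
```

View pics/v5.png

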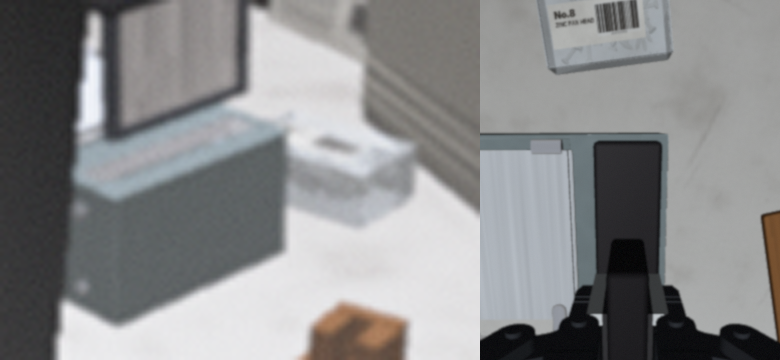

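The panel hangs over the slot, aligned with it. Correcting by 1.5 mm and lowering into the mouth.

Emit:
step_arm(series=[{"slide": [-0.0014, -0.0015, 0.01], "twist": [0.17, -0.27, -0.07], "hand": 1}, {"slide": [-0.0014, -0.0015, 0.01], "twist": [0.17, -0.27, -0.07], "hand": 1}, {"slide": [-0.0014, -0.0015, 0.016], "twist": [0.17, -0.27, -0.07], "hand": 1}, {"slide": [-0.0014, -0.0015, 0.022], "twist": [0.17, -0.27, -0.07], "hand": 1}, {"slide": [-0.0014, -0.0015, 0.028], "twist": [0.17, -0.27, -0.07], "hand": 1}, {"slide": [-0.0014, -0.0015, 0.032], "twist": [0.17, -0.27, -0.07], "hand": 1}, {"slide": [-0.0014, -0.0015, 0.032], "twist": [0.17, -0.27, -0.07], "hand": 1}])

```text
clock: 8.28
position: [0.6377, -0.029, 0.1876]
orientation: [-3.141, 0.003, 0.15]
contact_force: [0.7, -0.2, -0.8]
finger_gap: 0.0134
finger_force: 49.9
```

```bash
python3 - <<'E'
from h import *
st=arm.state();print(st)
E
```

```text
{'clock': 8.275, 'q': array([-0.2042,  0.2699,  1.7269,  0.    ,  1.1478,  1.2162]), 'joint_vel': array([ 0.0005, -0.0063, -0.0094, -0.0017,  0.0106,  0.0007]), 'tau': array([  0.0017, -39.5504, -28.7816,   0.0283,  -0.1139,   0.0028]), 'position': array([ 0.6377, -0.029 ,  0.1876]), 'orientation': array([-3.1405,  0.0028,  0.1504]), 'contact_force': array([ 0.7129, -0.1683, -0.7675]), 'torque': array([ 0.0023,  0.1601, -0.0136]), 'finger_force': 49.85995352268219, 'finger_gap': 0.013404836293606035}
```

Already 14 mm in with almost no force. Continuing down.

Emit:
step_arm(series=[{"slide": [0, 0, 0.008], "twist": [0, 0, 0], "hand": 1}, {"slide": [0, 0, 0.016], "twist": [0, 0, 0], "hand": 1}, {"slide": [0, 0, 0.024], "twist": [0, 0, 0], "hand": 1}, {"slide": [0, 0, 0.032], "twist": [0, 0, 0], "hand": 1}, {"slide": [0, 0, 0.04], "twist": [0, 0, 0], "hand": 1}, {"slide": [0, 0, 0.046], "twist": [0, 0, 0], "hand": 1}, {"slide": [0, 0, 0.052], "twist": [0, 0, 0], "hand": 1}, {"slide": [0, 0, 0.056], "twist": [0, 0, 0], "hand": 1}, {"slide": [0, 0, 0.06], "twist": [0, 0, 0], "hand": 1}, {"slide": [0, 0, 0.063], "twist": [0, 0, 0], "hand": 1}, {"slide": [0, 0, 0.063], "twist": [0, 0, 0], "hand": 1}])

```text
clock: 9.65
position: [0.6375, -0.0291, 0.1248]
orientation: [-3.141, 0.003, 0.15]
contact_force: [-4.0, -0.5, -1.8]
finger_gap: 0.0133
finger_force: 49.8
```

Emit:
step_arm(series=[{"slide": [0, 0, 0.002], "twist": [0, 0, 0], "hand": 1}, {"slide": [0, 0, 0.003], "twist": [0, 0, 0], "hand": 1}, {"slide": [0, 0, 0.004], "twist": [0, 0, 0], "hand": 1}, {"slide": [0, 0, 0.004], "twist": [0, 0, 0], "hand": 1}])

```text
clock: 10.15
position: [0.6374, -0.0292, 0.1237]
orientation: [-3.141, 0.004, 0.151]
contact_force: [-11.0, -1.0, 9.5]
finger_gap: 0.0131
finger_force: 51.6
```

Seated, with an upward reaction of about 9 N at the expected height. Releasing and retreating upward.

Emit:
step_arm(series=[{"slide": [0, 0, 0], "twist": [0, 0, 0], "hand": 0.5}, {"slide": [0, 0, 0], "twist": [0, 0, 0], "hand": 0.5}, {"slide": [0, 0, 0], "twist": [0, 0, 0], "hand": 0.5}, {"slide": [0, 0, 0], "twist": [0, 0, 0], "hand": 0.5}, {"slide": [0, 0, -0.03], "twist": [0, 0, 0], "hand": 0.5}, {"slide": [0, 0, -0.08], "twist": [0, 0, 0], "hand": 0.5}, {"slide": [0, 0, -0.14], "twist": [0, 0, 0], "hand": 0.5}, {"slide": [-0.03, -0.05, -0.18], "twist": [0, 0, 0], "hand": 0.5}, {"slide": [-0.06, -0.05, -0.18], "twist": [0, 0, 0], "hand": 0.5}, {"slide": [-0.06, -0.05, -0.18], "twist": [0, 0, 0], "hand": 0.5}, {"slide": [-0.06, -0.05, -0.18], "twist": [0, 0, 0], "hand": 0.5}])

```text
clock: 11.52
position: [0.5716, 0.0112, 0.3011]
orientation: [-3.141, 0.002, 0.15]
contact_force: [-0.5, 0.1, 0.4]
finger_gap: 0.0424
finger_force: 0.0
```

```bash
python3 - <<'E'
from h import *
import pickle
st=arm.state();im=arm.capture("wrist");s=arm.capture("scene");pickle.dump(st,open("w6.pkl","wb"));cv2.imwrite("pics/w6.png",im);cv2.imwrite("pics/s6.png",s);cv2.imwrite("pics/t6.png",arm.capture("top"))
print(st["position"],st["orientation"],st["clock"],st["finger_gap"])
cv2.imwrite("pics/v6.png",np.hstack([im[0:360,90:480],cv2.resize(s[195:285,305:405],None,fx=4,fy=4,interpolation=2)]))
E
```

```text
[0.5716 0.0112 0.3011] [-3.1409  0.0016  0.1502] 11.525 0.042432089459218406
```

View pics/v6.png

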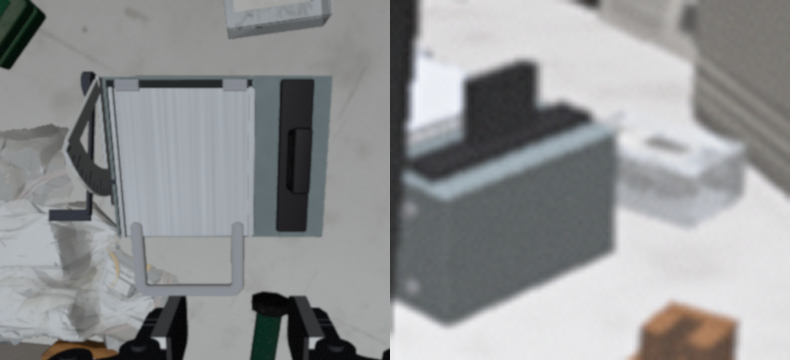

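The cap sits flat on the housing (view about (296,155)), the flap is down and the bar is at view (190,290). I'll go above the bar with the jaws turned across it, and that pose also gives a second viewpoint on the flag.

```bash
python3 - <<'E'
from h import *
import pickle
st=pickle.load(open("w6.pkl","rb"));c=cam("wrist",st)
Q=np.array([plane(c,u,.093) for u in((371,79.5),(403,79.5),(397.5,231),(367,231))]);d=Q[0]-Q[3]+Q[1]-Q[2];print("cap",Q.mean(0),np.arctan2(d[1],d[0]),np.linalg.norm(d)/2,np.linalg.norm(Q[2]-Q[3]))
print("bar",plane(c,(282,290),.088))
print(rel(arm.state(),np.array([.502,.049,.21]),R.from_euler("xyz",[np.pi,0,1.721])))
E
```

```text
cap [ 0.6365 -0.0292  0.093 ] 0.1627607186168958 0.12832080383467984 0.028161738587547617
bar [0.4988 0.0455 0.088 ]
(array([-0.0631, -0.0479,  0.0908]), array([ -0.1798,   0.0822, -90.0188]))
```

Emit:
step_arm(series=[{"slide": [-0.06, -0.048, 0], "twist": [0, 0, -90], "hand": 0.5}, {"slide": [-0.06, -0.048, 0], "twist": [0, 0, -90], "hand": 0.5}, {"slide": [-0.06, -0.048, 0], "twist": [0, 0, -90], "hand": 0.5}, {"slide": [-0.06, -0.048, 0], "twist": [0, 0, -90], "hand": 0.5}, {"slide": [-0.06, -0.048, 0], "twist": [0, 0, -90], "hand": 0.5}, {"slide": [-0.06, -0.048, 0], "twist": [0, 0, -90], "hand": 0.5}, {"slide": [-0.06, -0.048, 0], "twist": [0, 0, -90], "hand": 0.5}, {"slide": [-0.06, -0.048, 0], "twist": [0, 0, -90], "hand": 0.5}, {"slide": [-0.06, -0.048, 0], "twist": [0, 0, -90], "hand": 0.5}, {"slide": [-0.063, -0.048, 0.06], "twist": [-0.18, 0.1, -90], "hand": 0.5}, {"slide": [-0.063, -0.048, 0.09], "twist": [-0.18, 0.1, -90], "hand": 0.5}, {"slide": [-0.063, -0.048, 0.09], "twist": [-0.18, 0.1, -90], "hand": 0.5}, {"slide": [-0.063, -0.048, 0.09], "twist": [-0.18, 0.1, -90], "hand": 0.5}])

```text
clock: 13.3
position: [0.5029, 0.0492, 0.213]
orientation: [3.138, 0.001, 1.721]
contact_force: [-0.4, 1.1, -0.2]
finger_gap: 0.0427
finger_force: 0.0
```

```bash
python3 - <<'E'
from h import *
import pickle
st=arm.state();im=arm.capture("wrist");pickle.dump(st,open("w7.pkl","wb"));cv2.imwrite("pics/w7.png",im)
print(st["position"],st["orientation"],st["clock"],st["finger_gap"])
c=cam("wrist",st)
c2=cam("wrist",pickle.load(open("w2.pkl","rb")))
i2=cv2.resize(cv2.imread("pics/w2.png")[90:260,125:255],None,fx=3,fy=3,interpolation=2)
b=np.zeros((510,400+0,3),np.uint8);k=cv2.resize(im,(400,300));b[:300]=k
cv2.imwrite("pics/v7.png",np.hstack([i2,b]))
print("bar pred px",proj(c,[.502,.0495,.088]))
E
```

```text
[0.5029 0.0492 0.213 ] [3.1384 0.0007 1.7209] 13.3 0.042708211169092104
bar pred px [324.1814 248.982 ]
```

View pics/w7.png

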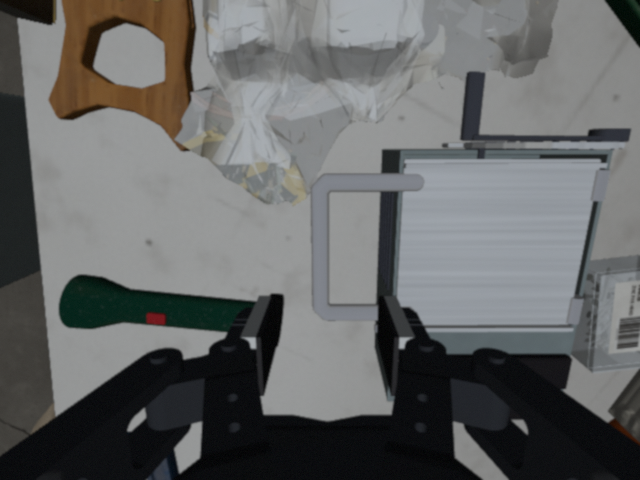

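The bar is at px (321,247) against a prediction of (324,249), so it is between the jaws. The flag spans about (474, 72..137), with the arm running right to the pivot at (610,135). Next: triangulate the flag for the index angle.

```bash
python3 - <<'E'
from h import *
import pickle
sts={i:pickle.load(open(f"w{i}.pkl","rb")) for i in(2,6,7)};C={i:cam("wrist",s) for i,s in sts.items()}
def dark(i,x0,y0,x1,y1,th):
    g=cv2.cvtColor(cv2.imread(f"pics/w{i}.png"),cv2.COLOR_BGR2GRAY)[y0:y1,x0:x1]
    n,l,s,c=cv2.connectedComponentsWithStats((g<th).astype(np.uint8));k=1+np.argmax(s[1:,4]);
    cc=max(cv2.findContours((l==k).astype(np.uint8),0,2)[0],key=cv2.contourArea);r=cv2.minAreaRect(cc)
    print(i,s[k],r[1:]);return np.array(r[0])+[x0,y0],s[k]
m2,_=dark(2,120,225,180,255,85);m6,_=dark(6,125,200,190,232,85);m7,_=dark(7,455,60,500,150,85)
print(m2,m6,m7)
yaw=.150;Rz=R.from_euler("z",yaw);slot=np.array([.6385,-.0294,.085]);O=slot+Rz.apply([0,.0684,0]);O[2]=0
H=O+Rz.apply([.062,0,.088])
def hf(P):return Rz.inv().apply(P-O)
# box centres incl. arm; use flag columns directly
for a,b in((2,7),(6,7)):
    P=tri([C[a],C[b]],[{2:m2,6:m6}[a],m7]);q=hf(P);print(P,q,"angle",np.arctan2(q[2]-.088,.062-q[0]),"r",np.hypot(q[2]-.088,.062-q[0]))
    print("resid",proj(C[a],P)-{2:m2,6:m6}[a],proj(C[b],P)-m7)
# predicted pixels of flag middle vs angle
for th in np.arange(.35,.85,.1):
    P=O+Rz.apply([.062-.11*np.cos(th),.12,.088+.11*np.sin(th)]);print(th,[proj(C[i],P) for i in(2,6,7)])
print("bar",[hf(plane(C[7],(321,247),.088)),hf(plane(C[2],(270,303),.088))])
E
```

```text
2 [ 12   0  41  21 472] ((19.13141632080078, 40.89077377319336), 86.98721313476562)
6 [ 14   0  44  21 511] ((20.0, 43.0), 90.0)
7 [   6   12   39   78 1536] ((77.0, 38.0), 90.0)
[152.0691 235.3122] [160.5 210. ] [480.  110.5]
[0.5701 0.1476 0.1276] [-0.0412  0.1169  0.1276] angle 0.3664182547542128 r 0.11050022103923522
resid [-0.6952 -0.2849] [-0.8289  0.9646]
[0.5704 0.1479 0.1271] [-0.0408  0.1171  0.1271] angle 0.3632616684855381 r 0.11002875301248655
resid [-0.5005 -0.2397] [-0.5712  0.6833]
0.35 [array([148.8229, 234.875 ]), array([157.2281, 210.0486]), array([478.1106, 105.5032])]
0.44999999999999996 [array([142.1019, 232.7701]), array([150.727 , 206.9006]), array([494.7401, 103.4166])]
0.5499999999999999 [array([134.9364, 229.1671]), array([143.8344, 202.1032]), array([514.8136, 101.2142])]
0.6499999999999999 [array([127.3694, 223.9414]), array([136.5942, 195.52  ]), array([538.5079,  98.921 ])]
0.7499999999999999 [array([119.4638, 216.9807]), array([129.07 , 187.028]), array([565.8978,  96.5727])]
bar [array([-0.1254,  0.0314,  0.088 ]), array([-0.1269,  0.0292,  0.088 ])]
```

```bash
python3 - <<'E'
from h import *
import pickle
sts={i:pickle.load(open(f"w{i}.pkl","rb")) for i in(2,6,7)};C={i:cam("wrist",s) for i,s in sts.items()}
def box(i,x0,y0,x1,y1):
    g=cv2.cvtColor(cv2.imread(f"pics/w{i}.png"),cv2.COLOR_BGR2GRAY)[y0:y1,x0:x1];ys,xs=np.where(g<85)
    return xs.min()+x0,xs.max()+x0,ys.min()+y0,ys.max()+y0,xs.mean()+x0,ys.mean()+y0
B={2:box(2,120,225,158,255),6:box(6,125,200,166,232),7:box(7,450,60,500,122)}
for k,v in B.items():print(k,np.array(v,float))
# outer end of flag (mid of its short edge)
E={2:(B[2][0],B[2][5]),6:(B[6][0],B[6][5]),7:(B[7][4],B[7][2])}
yaw=.150;Rz=R.from_euler("z",yaw);O=np.array([.6385,-.0294,0])+Rz.apply([0,.0684,0])
for s in([2,7],[6,7],[2,6,7]):
    P=tri([C[k] for k in s],[E[k] for k in s]);q=Rz.inv().apply(P-O);print(s,P,q,"angle",np.arctan2(q[2]-.088,.062-q[0]),"r",np.hypot(q[2]-.088,.062-q[0]),[proj(C[k],P)-E[k] for k in s])
for th in(.3,.35,.4,.45):
    P=O+Rz.apply([.062-.11*np.cos(th),.137,.088+.11*np.sin(th)]);print(th,[proj(C[i],P) for i in(2,6,7)])
E
```

```text
2 [132.     157.     234.     245.     144.6985 239.886 ]
6 [139.     165.     209.     220.     152.5579 214.9333]
7 [462.     484.      72.     121.     472.9534  96.5472]
[2, 7] [0.5631 0.1663 0.1241] [-0.0453  0.1364  0.1241] angle 0.3240060232353496 r 0.11323636276206733 [array([-0.1435, -0.0508]), array([-0.1649,  0.2099])]
[6, 7] [0.5629 0.1662 0.1245] [-0.0456  0.1363  0.1245] angle 0.32750243548839997 r 0.11358869305513655 [array([-0.2037, -0.0851]), array([-0.223 ,  0.2927])]
[2, 6, 7] [0.563  0.1662 0.1242] [-0.0455  0.1363  0.1242] angle 0.32530575938783646 r 0.11341823538319305 [array([-0.1309,  0.141 ]), array([-0.0858, -0.2486]), array([-0.2764,  0.3236])]
0.3 [array([132.7487, 236.3614]), array([139.9128, 211.023 ]), array([474.5608,  72.2467])]
0.35 [array([129.227 , 235.8476]), array([136.44  , 210.0228]), array([481.9297,  70.3121])]
0.4 [array([125.5764, 234.9925]), array([132.8491, 208.6457]), array([490.1338,  68.3104])]
0.45 [array([121.8003, 233.7796]), array([129.1436, 206.8739]), array([499.2075,  66.2444])]
```

```bash
python3 - <<'E'
from h import *
Rz=R.from_euler("z",.15);O=np.array([.6385,-.0294,0])+Rz.apply([-.0024,.0684,0]);st=arm.state()
for th in(0,.12,.24,.345):
    P=O+Rz.apply([.062-.185*np.cos(th),.03,.094+.185*np.sin(th)]);print(th,P,rel(st,P,R.from_euler("xyz",[np.pi,0,1.721])))
E
```

```text
0 [0.4998 0.0492 0.094 ] (array([ 0.0006, -0.0039,  0.1196]), array([0.2611, 0.0599, 0.0015]))
0.12 [0.5011 0.0494 0.1161] (array([ 0.0006, -0.0024,  0.0975]), array([0.2611, 0.0599, 0.0015]))
0.24 [0.505  0.0499 0.138 ] (array([0.0005, 0.0017, 0.0757]), array([0.2611, 0.0599, 0.0015]))
0.345 [0.5106 0.0508 0.1566] (array([0.0005, 0.0073, 0.0571]), array([0.2611, 0.0599, 0.0015]))
```

Emit:
step_arm(grip_force=30, series=[{"slide": [0, -0.004, 0.03], "twist": [0.26, 0, 0], "hand": 0.5}, {"slide": [0, -0.004, 0.06], "twist": [0.26, 0, 0], "hand": 0.5}, {"slide": [0, -0.004, 0.09], "twist": [0.26, 0, 0], "hand": 0.5}, {"slide": [0, -0.004, 0.11], "twist": [0.26, 0, 0], "hand": 0.5}, {"slide": [0, -0.004, 0.119], "twist": [0.26, 0, 0], "hand": 0.5}, {"slide": [0, -0.004, 0.119], "twist": [0.26, 0, 0], "hand": 0.5}, {"slide": [0, -0.004, 0.119], "twist": [0.26, 0, 0], "hand": 1}, {"slide": [0, -0.004, 0.119], "twist": [0.26, 0, 0], "hand": 1}, {"slide": [0, -0.004, 0.119], "twist": [0.26, 0, 0], "hand": 1}, {"slide": [0, -0.004, 0.119], "twist": [0.26, 0, 0], "hand": 1}, {"slide": [0, -0.004, 0.119], "twist": [0.26, 0, 0], "hand": 1}, {"slide": [0, -0.004, 0.119], "twist": [0.26, 0, 0], "hand": 1}])

```text
clock: 14.85
position: [0.4982, 0.0486, 0.0939]
orientation: [-3.139, 0.001, 1.722]
contact_force: [-2.0, -0.7, 5.4]
finger_gap: 0.011
finger_force: 29.5
```

Gripped on the bar (gap 11 mm). Raising along the arc to about 0.345 rad.

Emit:
step_arm(series=[{"slide": [0, 0.0004, -0.011], "twist": [0, 0, 0], "hand": 1}, {"slide": [0, 0.0015, -0.022], "twist": [0, 0, 0], "hand": 1}, {"slide": [0, 0.003, -0.033], "twist": [0, 0, 0], "hand": 1}, {"slide": [0, 0.0056, -0.044], "twist": [0, 0, 0], "hand": 1}, {"slide": [0, 0.0082, -0.0535], "twist": [0, 0, 0], "hand": 1}, {"slide": [0, 0.0112, -0.0625], "twist": [0, 0, 0], "hand": 1}, {"slide": [0, 0.0112, -0.0625], "twist": [0, 0, 0], "hand": 1}, {"slide": [0, 0.0112, -0.0625], "twist": [0, 0, 0], "hand": 1}, {"slide": [0, 0.0112, -0.0625], "twist": [0, 0, 0], "hand": 1}])

```text
clock: 15.98
position: [0.5078, 0.0502, 0.1548]
orientation: [-3.134, 0.001, 1.722]
contact_force: [-4.0, -4.0, -0.8]
finger_gap: 0.011
finger_force: 29.3
```

```bash
python3 - <<'E'
from h import *
import pickle
st=arm.state();im=arm.capture("wrist");pickle.dump(st,open("w8.pkl","wb"));cv2.imwrite("pics/w8.png",im);t=arm.capture("top");cv2.imwrite("pics/t8.png",t);cv2.imwrite("pics/s8.png",arm.capture("scene"))
print(st["position"],st["orientation"],st["clock"],st["finger_gap"],st["contact_force"])
c=cam("wrist",st);Rz=R.from_euler("z",.15);O=np.array([.6385,-.0294,0])+Rz.apply([-.003,.0684,0])
g=cv2.cvtColor(im,cv2.COLOR_BGR2GRAY)
# flag prediction vs observed in w8
for th in(.3,.35,.4,.45):print(th,proj(c,O+Rz.apply([.062-.11*np.cos(th),.137,.088+.11*np.sin(th)])),proj(c,O+Rz.apply([.062-.11*np.cos(th),.12,.088+.11*np.sin(th)])))
n,l,s,cc=cv2.connectedComponentsWithStats((g<85).astype(np.uint8)[:160,330:]);print([(a+[330,0,0,0,0],b) for a,b in zip(s[1:],cc[1:]) if a[4]>150])
# flap left corner predictions
for th in(.3,.35,.4):print(th,[proj(c,O+Rz.apply([.062-r*np.cos(th),.092,.088+r*np.sin(th)])) for r in(.128,.06)])
E
```

```text
[0.5078 0.0502 0.1548] [-3.1337  0.0005  1.7217] 15.975 0.010979437438524291 [-3.9745 -4.0248 -0.8375]
0.3 [516.4776  42.9125] [510.0699  91.9495]
0.35 [528.509   39.0042] [521.4468  89.9955]
0.4 [542.0967  34.8627] [534.279   87.9311]
0.45 [557.3628  30.4802] [548.6746  85.7535]
[(array([568,   9,  43,  30, 527]), array([260.1063,  25.2068])), (array([ 503,   40,  137,  102, 3409]), array([206.4629, 100.8046])), (array([390, 142, 215,  18, 889]), array([158.6524, 151.982 ]))]
0.3 [array([462.8189, 166.599 ]), array([592.6415, 164.3521])]
0.35 [array([473.8622, 167.5341]), array([599.3372, 164.6913])]
0.4 [array([486.5927, 168.5354]), array([606.5078, 165.0368])]
```

```bash
python3 - <<'E'
from h import *
import pickle
sts={i:pickle.load(open(f"w{i}.pkl","rb")) for i in(2,6,7,8)};C={i:cam("wrist",s) for i,s in sts.items()}
g=cv2.cvtColor(cv2.imread("pics/w8.png"),cv2.COLOR_BGR2GRAY)
ys,xs=np.where(g[36:85,495:545]<85);e8=(xs.mean()+495,ys.min()+36);print(e8,xs.min()+495,xs.max()+495)
Ed={2:(132,239.9),6:(139,214.9),7:(473,72),8:e8}
Rz=R.from_euler("z",.15)
for dx in(-.002,-.004):
  O=np.array([.6385,-.0294,0])+Rz.apply([dx,.0684,0])
  for s in([2,8],[2,7,8],[2,6,7,8]):
    P=tri([C[k] for k in s],[Ed[k] for k in s]);q=Rz.inv().apply(P-O);print(dx,s,q,"angle",np.arctan2(q[2]-.088,.062-q[0]),np.arcsin((q[2]-.088)/.11),"r",np.hypot(q[2]-.088,.062-q[0]))
# flap near edge in w8: bright flap columns along row
for y in(200,215,230):print(y,g[y,400:520:4])
E
```

```text
(np.float64(524.7849185946873), np.int64(40)) 509 540
-0.002 [2, 8] [-0.0432  0.1366  0.1243] angle 0.3325660693691962 0.3367029851218754 r 0.11131656494613114
-0.002 [2, 7, 8] [-0.0433  0.1365  0.1243] angle 0.33236601350747125 0.3366140139270377 r 0.11135276884315974
-0.002 [2, 6, 7, 8] [-0.0434  0.1364  0.1245] angle 0.3331103625108118 0.3378622248947758 r 0.11150944322255936
-0.004 [2, 8] [-0.0412  0.1366  0.1243] angle 0.33853293736335605 0.3367029851218754 r 0.10942809752704401
-0.004 [2, 7, 8] [-0.0413  0.1365  0.1243] angle 0.3383274601986233 0.3366140139270377 r 0.10946416794037664
-0.004 [2, 6, 7, 8] [-0.0414  0.1364  0.1245] angle 0.33907609779166853 0.3378622248947758 r 0.10962133417288508
200 [130 131 132 131 131 132 133 133 133 132 133 134 133 132 134 134 135 135
 134 135 135 134 133 163 167 166 166 166 166 166]
215 [137 137 136 135 136 136 135 136 136 136 135 136 135 136 135 135 134 135
 135 135 136 134 138 161 161 161 161 160 160 161]
230 [ 37  39  39 107 107 107 107 108 108 107 105 105 104 103  95 162 166 165
 165 166 165 165 165 164 165 164 164 162 162 162]
```

The index is at about 0.34 and the flap at about 0.335. I'll raise it 2.5 mm, toward the 0.35 lower bound, then cross-check with the flap edge in the image.

Emit:
step_arm(series=[{"slide": [0, 0.001, -0.0025], "twist": [0, 0, 0], "hand": 1}, {"slide": [0, 0.001, -0.0025], "twist": [0, 0, 0], "hand": 1}, {"slide": [0, 0.001, -0.0025], "twist": [0, 0, 0], "hand": 1}, {"slide": [0, 0.001, -0.0025], "twist": [0, 0, 0], "hand": 1}, {"slide": [0, 0.001, -0.0025], "twist": [0, 0, 0], "hand": 1}, {"slide": [0, 0.001, -0.0025], "twist": [0, 0, 0], "hand": 1}])

```text
clock: 16.88
position: [0.5086, 0.0503, 0.1573]
orientation: [-3.133, 0.001, 1.722]
contact_force: [-5.0, -4.5, -1.5]
finger_gap: 0.0111
finger_force: 29.4
```

```bash
python3 - <<'E'
from h import *
import pickle
s9=arm.state();im9=arm.capture("wrist");cv2.imwrite("pics/w9.png",im9)
print(s9["position"],s9["clock"],s9["finger_gap"],s9["contact_force"],s9["joint_vel"],"theta tcp",np.arcsin((s9["position"][2]-.0939)/.185))
s7=pickle.load(open("w7.pkl","rb"));C7,C9=cam("wrist",s7),cam("wrist",s9)
Rz=R.from_euler("z",.15);O=np.array([.6385,-.0294,0])+Rz.apply([-.003,.0684,0])
fp=lambda r,y,th,z=.002:O+Rz.apply([.062-r*np.cos(th)+z*np.sin(th),y,.088+r*np.sin(th)+z*np.cos(th)])
# front edge of the flap's bright top: strongest dark->bright step near predicted pixel
def edge(im,c,th,y):
    g=cv2.GaussianBlur(cv2.cvtColor(im,cv2.COLOR_BGR2GRAY),(3,3),0).astype(float);u,v=proj(c,fp(.128,y,th));v=int(round(v));u0=int(u)-30
    d=np.gradient(g[v])[u0:u0+60];return (u0+np.argmax(d),v,round(d.max(),1))
im7=cv2.imread("pics/w7.png")
for y in(.045,.055):
    e7=edge(im7,C7,0,y);e9=edge(im9,C9,.345,y)
    rs=np.arange(.11,.14,.0002);r=rs[np.argmin([abs(proj(C7,fp(x,y,0))[0]-e7[0]) for x in rs])]
    ts=np.arange(.2,.5,.002);t=ts[np.argmin([abs(proj(C9,fp(r,y,x))[0]-e9[0]) for x in ts])];print(y,e7,e9,r,"flap angle",t)
E
```

```text
[0.5086 0.0503 0.1573] 16.875 0.01108461669854192 [-4.9808 -4.4847 -1.4687] [-0.      0.0002 -0.0014  0.0018  0.0013  0.0019] theta tcp 0.35000551053450063
0.045 (np.int64(396), 229, np.float64(21.0)) (np.int64(451), 282, np.float64(18.0)) 0.13320000000000065 flap angle 0.35600000000000015
0.055 (np.int64(397), 214, np.float64(18.5)) (np.int64(453), 260, np.float64(18.5)) 0.13300000000000067 flap angle 0.35200000000000015
```

The flap reads 0.35 by arm position and 0.35–0.36 by image. The index reads about 0.34–0.35, and everything is at rest. Handing in.

```bash
python3 -c "
from workcell import arm
print(arm.finish_job())"
```

```text
the job is handed in; nothing more can be done
None
```

I put the filter panel in the slot and let it go, then handed the job in with the gripper still holding the flap at about 0.35 rad, against about 0.34 rad measured on the index arm; no verdict came back.

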